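# Rearrange the pan and beaker on the laboratory warming plate

## Task

On the warming plate, slide the plain steel beaker to stand wholly inside the small ring and the long-handled steel pan to stand wholly inside the large ring, keeping each flat on the plate all the way, never lifted or tipped. When both are in place, press the hinged start treadle beside the plate right down to its stop, hold it there for about half a second and let it rise again. Leave the bottle and the jar that stand on the plate where they are.

Things in the scene. Friction and masses are not known exactly. Their poses are not given: they have to be found in the camera images.
- plate: Low white box with a dark glass top, 310 (x) x 440 (y) x 40 mm high, fixed on the bench; origin at the centre of its underside, top at z = +40 mm. Three white outlines are drawn on the top, at these three stations in the plate's frame, in any order: (-40, +150), (-40, -150), (+90, 0) mm. The outlines cannot be felt.
- ring_large: The larger drawn circle, 124 mm inside diameter; origin at its centre on the plate's top; axes parallel to the plate's. The pan belongs inside it; the beaker stands in it at the start.
- ring_small: The smaller drawn circle, 90 mm inside diameter; origin at its centre on the plate's top. The beaker belongs inside it; empty at the start.
- square: Drawn square outline, 120 mm side; origin at its centre on the plate's top. The pan stands on it at the start.
- pan: Open round steel pan, outside diameter 100 mm (94 mm foot), 60 mm high, 3 mm wall, 0.35 to 0.7 kg, with a straight stick handle that points along its own -x: 16 mm wide (y), 12 mm thick (z), centred 48 mm above the underside, from the wall out to 140 mm from the axis. Origin at the centre of the underside.
- pan_grip (a point): Point on the pan handle's centre line, 98 mm from the pan's axis and 48 mm above its underside; axes as the pan's. At the start the handle points within 0.4 rad of the plate's -x, towards the robot.
- beaker: Open squat plain steel beaker without a handle, outside diameter 66 mm, 62 mm high, 3 mm wall, 0.18 to 0.35 kg; origin at the centre of the underside.
- bottle: Bystander: small amber glass bottle with a white cap, 48 mm diameter, about 85 mm high, standing loose on the plate; origin at the centre of the underside. Bottle and jar stand near (65, +100) and (65, -100) mm in the plate's frame, either way round.
- jar: Bystander: squat white jar with a yellow lid, 50 mm diameter, about 60 mm high, standing loose on the plate; origin at the centre of the underside.
- rack: Bystander: fixed white tube rack with blue-capped tubes, 120 (x) x 80 (y) mm, 80 mm high, on the bench across the plate from the treadle; origin at the centre of its underside.
- treadle (a joint): 0 = up (rest), 0.24 rad = down on its stop; 4 N at the pad starts it, 7 N holds it at the stop; it springs back. A black ribbed board 130 x 60 x 8 mm on a grey base 150 (x) x 80 (y) mm on the bench, left or right of the plate; hinged at its +x end, 22 mm above the bench, its free end raised towards -x.
- treadle_pad (a point): Point to press: on the treadle's upper face, on its centre line, 100 mm from the hinge axis, about 52 mm above the bench at rest and 28 mm at the stop; its axes are those of the base at rest (x from the free end to the hinge) and turn with the treadle.
Things that resemble listed ones, but are neither listed nor needed, are in the scene too. What is shaped like the part that bears treadle but green or purple is not meant.

How it is judged:
By the outcome, as a careful person would: the job done as asked, in the order asked, and still so for the second after the job is handed in, with the robot touching nothing.
It also fails if it takes over 67 s, if anything falls off the work surface, if the arm or the gripper's body presses on something with over 40 N, if the wrist force passes 120 N, or if a joint passes its speed limit or range.

## Robot

A 6-joint arm with a two-finger parallel gripper is mounted at the origin on the work surface. World frame = base frame: x ahead of the robot, y to its left, z up, the work surface at z = 0. Lengths are in mm, angles in rad, forces in N, time in s.
With the tool pointing down it reaches from about 275 to 850 mm from the base axis. Payload 5.2 kg.
Tool frame: the origin (TCP) lies between the finger pads; the fingertips stand 22 mm ahead of it and the grasp point (between the pads) lies 3 mm ahead of it; z points along the fingers, y is the line along which they close (so a half turn about z gives the same grasp; the last joint's range is limited). The gripper opens to 85 mm and grips with 20 to 120 N. Pads are 22 mm wide; open, the fingers measure 114 mm over their backs; the gripper's body (76 mm by 85 mm) begins 54 mm behind the grasp point. The pads swing forward as they close: fully open they stand 13 mm farther back than shut.
Start: joints at [-1.506, 0.259, 1.535, -0, 1.348, -0.203], TCP at [145.557, -530.395, 253.31] pointing down, gripper open.
Joint ranges: [-3.14, 3.14], [-0.91, 2.08], [0.19, 2.58], [-1.22, 4.36], [0.22, 2.71], [-3.12, 3.12]. Speed limits (rad/s): [2.57, 2.57, 3.14, 3.14, 3.14, 3.14].

## Interface

Orientations are given as a rotation vector (axis times angle).
In Python, from cell import manip gives the robot as it stands.
- The arm moves only by the tool step_arm, never from a script. Its argument "deltas" is text: rows parted by semicolons, each of 7 numbers parted by spaces: the shift along the world's x, y, z in cm, then the turn, a rotation vector about the world's x, y, z in rad, then the finger opening in cm, from 0 to 8.54. A call has exactly 10 rows; each row shifts and turns the commanded pose from where the row before left it; what a row does not reach is not made up. A row lasts 1/12 s, in which the tool goes at most 41.7 mm and 7.16 degrees, less where a joint would pass 70% of its speed; a pose out of reach is approached as far as the arm can. A call with a gripper value outside its range is refused whole. The fingers move at their own pace and stop on an object; "force" is the grip in N (left out, the last holds). Time passes only in rows, so rows that do not move let the fingers close, or fill a call up. It gives the time, the measured TCP pose, the force, the opening and the grip force at its end, in the units of the state.
- manip.get_obs(): the state, without advancing time (a new reading comes with each control period).
- manip.get_image(name): name is "scene" or "side" or "wrist"; returns a dict with "pixels" (480x640x3 uint8, blue, green, red), "z_map" (480x640 float32, mm along the optical axis (not along the pixel's ray), 0 where there is no reading), "fx", "fy", "cx", "cy" (pixels), "k1" (the pictures are not rectified: a ray, as slopes to the right and down, at radius r is drawn at 1 + k1 r^2 times it, then the intrinsics apply), "rvec" (rotation vector, rad) and "tvec" (3), from world to camera coordinates, as OpenCV has them; the wrist camera has in their place "mount" (4x4, takes a point from camera to tool coordinates, whose origin is the TCP and whose axes are the flange's). Camera axes: x right, y down, z forward; pixel columns grow to the right and rows downward; lengths in mm; the calibration is good to about 2 mm. A picture is of the moment at which its call begins: read the wrist's pose just before it.
- manip.sign_off(): hands the job in; it is judged then, once.
Trained networks look in the newest picture that a camera, given by its name, has taken for a name from the list of things; names that differ only in an ending like _2 or _b are one class to them, and where a whole thing is asked for, a point or a joint stands for the part that bears it (a point fixed in the world has none). Each returns a list of dicts, best first, with "p" (0 to 1); they miss things now and then, are a little off and sometimes report something else, mostly with a low value. They report only what shows in the picture. A call takes as long as a camera call. They do not tell look-alikes from the thing itself.
- manip.regions_of(query, camera): "pixels" (480x640 bool, what is visible of it) and "bbox" ([left, top, width, height] in pixels, round what is visible of it).
The state is a dict: "t": time; "joint_pos": joint angles; "dq": joint speeds; "effort": joint torques, N m; "ee_pos": TCP position; "tcp_rot": TCP orientation; "wrist_force": force on the tool from outside, world axes, zero at the start; "moment": the same for the moment, N m; "gripper_width": opening from 0.0 (shut) to 1.0 (fully open); "grasp_force": force on a finger pad.
Only numpy, scipy, OpenCV 4.12 (cv2) and the standard library are available. Lean on these libraries where they do the work, as an engineer would, in place of code of your own. Each camera call takes 0.05 s, during which the arm holds its last target. There are 200 camera calls.

## Working session

There is one attempt and no reset: what is moved stays moved. The work goes in short steps, Python scripts to look and compute and a tool call to move; the robot and the scene stay as the last step left them, time stands still between calls to the robot, and variables do not carry over. Pictures are saved under pics/ and viewed, at most 10 in all, crops included, and the job is handed in when it is done.

Besides the shell and the picture viewer there is one more tool, called after ">>>" as name(argument=value, ...) on one line, values as JSON. step_arm: Moves the arm, as the interface text tells. Its arguments: {"type":"object","properties":{"deltas":{"type":"string"},"force":{"type":"number"}},"required":["deltas"]}

```bash
mkdir -p pics
cat > h.py <<'E'
import numpy as np, cv2
from scipy.spatial.transform import Rotation as R
from cell import manip
def pose(im, obs=None):
    if 'mount' in im:
        T=np.eye(4);T[:3,:3]=R.from_rotvec(obs['tcp_rot']).as_matrix();T[:3,3]=obs['ee_pos']
        return T@np.array(im['mount'])
    Rm=R.from_rotvec(np.ravel(im['rvec'])).as_matrix();T=np.eye(4);T[:3,:3]=Rm.T;T[:3,3]=-Rm.T@np.ravel(im['tvec']);return T
def rays(im,uv):
    uv=np.asarray(uv,float).reshape(-1,2)
    d=np.c_[(uv[:,0]-im['cx'])/im['fx'],(uv[:,1]-im['cy'])/im['fy']];s=d.copy()
    for _ in range(20): s=d/(1+im['k1']*(s**2).sum(1,keepdims=True))
    return np.c_[s,np.ones(len(s))]
def cloud(im,mask,T):
    v,u=np.nonzero(mask&(im['z_map']>0));z=im['z_map'][v,u]
    p=rays(im,np.c_[u,v])*z[:,None];return p@T[:3,:3].T+T[:3,3],np.c_[u,v]
def onplane(im,uv,T,z):
    d=rays(im,uv)@T[:3,:3].T;return T[:3,3]+d*((z-T[2,3])/d[:,2])[:,None]
E
python3 - <<'E'
from h import *
ims=[]
for c in ['scene','side']:
    im=manip.get_image(c);T=pose(im);print(c,T[:3,3].round(),T[:3,2].round(2))
    cv2.imwrite(f'pics/{c}0.png',im['pixels'])
    for q in ['plate','ring_large','ring_small','square','pan','beaker','bottle','jar','rack','treadle']:
        for r in manip.regions_of(q,c)[:3]:
            if r['p']<.2: continue
            P,_=cloud(im,r['pixels'],T)
            if len(P)<5: continue
            print(q,round(r['p'],2),r['bbox'],'med',np.median(P,0).round(),'lo',np.percentile(P,3,axis=0).round(),'hi',np.percentile(P,97,axis=0).round())
E
```

```text
scene [ 930.  402. 1001.] [-0.4  -0.42 -0.81]
plate 0.71 [189.4, 214.9, 231.2, 211.4] med [601.  34.  40.] lo [ 453. -212.   27.] hi [750. 209.  44.]
plate 0.63 [251.2, 250.7, 35.8, 11.8] med [ 593. -170.   40.] lo [ 519. -188.   37.] hi [ 602. -123.   44.]
ring_small 0.66 [248.0, 251.6, 23.7, 15.7] med [ 596. -170.   41.] lo [ 581. -188.   37.] hi [ 603. -118.   44.]
pan 0.9 [241.5, 270.3, 71.6, 77.2] med [675. -16.  63.] lo [572. -56.  43.] hi [733.  39. 101.]
pan 0.38 [438.1, 362.8, 69.3, 69.0] med [493. 396.  52.] lo [425. 355.   2.] hi [540. 436.  82.]
pan 0.2 [226.3, 150.5, 45.3, 47.3] med [ 435. -401.   41.] lo [ 375. -438.   13.] hi [ 494. -368.   59.]
beaker 0.64 [343.3, 311.4, 33.2, 38.6] med [557. 137.  69.] lo [532. 110.  43.] hi [595. 172. 103.]
bottle 0.71 [236.6, 269.2, 18.3, 35.9] med [672. -93.  95.] lo [ 649. -114.   54.] hi [689. -81. 126.]
jar 0.8 [289.1, 327.0, 29.8, 33.0] med [671.  91.  98.] lo [648.  65.  49.] hi [690. 108. 103.]
rack 0.89 [436.7, 365.4, 73.7, 68.4] med [494. 397.  49.] lo [424. 355.   1.] hi [540. 437.  82.]
treadle 0.93 [307.1, 141.7, 35.2, 
[... 875 characters left out ...]
 25.9, 35.2] med [661.  97.  87.] lo [643.  50.  48.] hi [686. 109. 102.]
jar 0.9 [222.4, 271.6, 24.0, 33.6] med [660.  98.  87.] lo [642.  67.  45.] hi [683. 109. 102.]
rack 0.92 [246.0, 413.3, 85.7, 66.7] med [483. 404.  49.] lo [420. 360.   3.] hi [538. 436.  82.]
rack 0.31 [179.1, 200.7, 173.2, 165.2] med [565.  70.  40.] lo [ 447. -206.   17.] hi [740. 213.  43.]
treadle 0.92 [401.7, 193.6, 36.6, 28.0] med [ 263. -277.   39.] lo [ 223. -318.   26.] hi [ 308. -241.   54.]
treadle 0.85 [338.5, 166.3, 43.7, 22.4] med [ 439. -399.   40.] lo [ 382. -449.    5.] hi [ 496. -366.   58.]
treadle 0.82 [339.8, 136.6, 47.0, 16.4] med [ 450. -572.   43.] lo [ 392. -603.   25.] hi [ 509. -545.   59.]
```

```bash
cd pics; ls
```

```text
scene0.png
side0.png
```

Run:
```python
import cv2
a=cv2.imread('pics/scene0.png')[110:460,160:540];cv2.imwrite('pics/s1.png',cv2.resize(a,None,fx=1.7*1.2,fy=1.7,interpolation=cv2.INTER_CUBIC)[:600,:800])
```

```text
(no output)
```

View pics/s1.png

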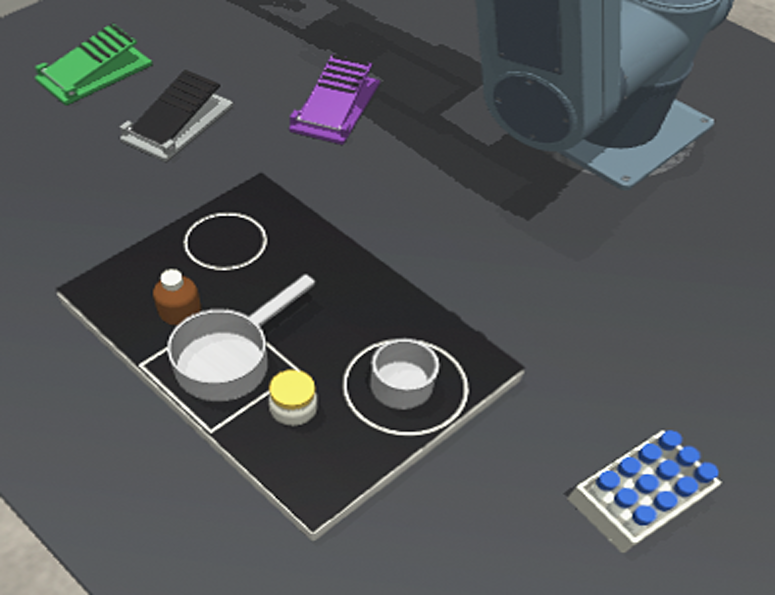

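The view shows the black treadle at crop (175,115), the real one. The green (90,60) and purple (335,95) ones are decoys. The large ring with the beaker is at (405,385), the small ring at (225,240), and the pan on the square at (218,355). The bottle is at (176,298) and the jar at (293,397). Next I fit the geometry.

```bash
cat >> h.py <<'E'
from scipy.optimize import least_squares
def circ(P,r=None,c0=None):
    c0=np.median(P,0) if c0 is None else c0
    f=(lambda q:np.hypot(*(P-q[:2]).T)-(q[2] if r is None else r))
    s=least_squares(f,[*c0,50 if r is None else r],loss='soft_l1',f_scale=1.5)
    return s.x.round(1),len(P),np.median(abs(f(s.x))).round(2)
E
python3 - <<'E'
from h import *
for c in ['scene','side']:
    im=manip.get_image(c);T=pose(im);allp,uv=cloud(im,np.ones((480,640),bool),T)
    g=im['pixels'].min(2)[uv[:,1],uv[:,0]]
    P=onplane(im,uv,T,40)
    w=(g>110)&(abs(allp[:,2]-40)<5)
    for n,ctr,r in [('large',(561,150),63),('small',(561,-150),46)]:
        d=np.hypot(*(P[:,:2]-ctr).T); m=w&(abs(d-r)<16)
        print(c,n,circ(P[m,:2],None,ctr),circ(P[m,:2],r,ctr))
    for n,ctr,h,r in [('beaker',(562,140),102,33),('pan',(685,-8),100,50)]:
        m=(abs(allp[:,2]-h)<4)&(np.hypot(*(allp[:,:2]-ctr).T)<r+10)
        print(c,n,circ(allp[m,:2],r-1.5,ctr))
    m=(abs(allp[:,2]-93)<5)&(allp[:,0]>520)&(allp[:,0]<625)&(abs(allp[:,1])<70)
    q=allp[m];
    if len(q)>10: v=cv2.fitLine(q[:,:2].astype(np.float32),cv2.DIST_HUBER,0,.01,.01).ravel();print('handle',v,len(q),q.min(0),q.max(0))
    # plate footprint
    m=(abs(allp[:,2]-40)<4)&(allp[:,0]>400)&(allp[:,0]<800)&(abs(allp[:,1])<260)
    print('plate',cv2.minAreaRect(allp[m,:2].astype(np.float32)))
    m=(im['pixels'].max(2)[uv[:,1],uv[:,0]]<70)&(allp[:,2]>22)&(abs(allp[:,0]-437)<90)&(abs(allp[:,1]+401)<70)
    print('tread',cv2.minAreaRect(allp[m,:2].astype(np.float32)),np.polyfit(allp[m,0],allp[m,2],1),m.sum(),allp[m].min(0),allp[m].max(0))
    bo=(allp[:,2]>108)&(np.hypot(*(allp[:,:2]-(668,-97)).T)<40);print('bottle cap',np.median(allp[bo],0).round())
    bo=(allp[:,2]>95)&(np.hypot(*(allp[:,:2]-(668,95)).T)<40);print('jar',np.median(allp[bo],0).round())
E
```

```text
scene large (array([558.8, 142.2,  64.1]), 399, np.float64(1.35)) (array([559. , 142.5,  63. ]), 399, np.float64(1.46))
scene small (array([ 554.1, -158.3,   47.1]), 192, np.float64(1.22)) (array([ 554.2, -158.3,   46. ]), 192, np.float64(1.2))
scene beaker (array([563.1, 140. ,  31.5]), 192, np.float64(0.99))
scene pan (array([684.9,  -9.1,  48.5]), 262, np.float64(0.87))
handle [ 9.9646991e-01  8.3950661e-02  5.8583154e+02 -1.4812562e+01] 248 [545.40920495 -25.27624347  88.42300206] [624.92023073  -4.96276304  97.67826867]
plate ((597.1380615234375, -8.032211303710938), (440.5887756347656, 309.5013122558594), 89.18229675292969)
tread ((435.74169921875, -403.1813049316406), (126.38619995117188, 63.785980224609375), 12.044897079467773) [ -0.27571185 162.55564364] 887 [ 369.09313291 -444.37059904   22.22225668] [ 499.86530075 -363.35564243   62.1797235 ]
bottle cap [ 667. -100.  124.]
jar [667.  85. 100.]
side large (array([560.1, 142.8,  64. ]), 410, np.float64(1.64)) (array([559.9, 143.4,  63. ]), 410, np.float64(1.68))
side small (array([ 555.7, -158.3,   47.1]), 205, np.float64(1.73)) (array([ 555.7, -158.3,   46. ]), 205, np.float64(1.78))
side beaker (array([563. , 141. ,  31.5]), 207, np.float64(1.1))
side pan (array([684.5,  -8.3,  48.5]), 214, np.float64(1.02))
handle [ 9.9780297e-01  6.6251166e-02  5.8490027e+02 -1.2768690e+01] 219 [545.02596163 -24.6644719   88.01852817] [624.58516246  -1.34643979  97.30912374]
plate ((598.03662109375, -7.2199554443359375), (441.4309997558594, 308.96630859375), 88.84036254882812)
tread ((435.42999267578125, -401.0843811035156), (121.45307922363281, 64.48865509033203), 13.336705207824707) [ -0.27133782 160.36982539] 574 [ 371.99688016 -441.68745079   23.67985432] [ 499.25891536 -361.96443259   62.12776202]
bottle cap [665. -98. 123.]
jar [665.  87. 100.]
```

Run:
```python
from h import *
o=manip.get_obs();print(o);print(R.from_rotvec(o['tcp_rot']).as_matrix().round(3))
```

```text
{'t': 1.2, 'joint_pos': array([-1.50580122e+00,  2.58604679e-01,  1.53498759e+00, -1.71953636e-05,
        1.34800454e+00, -2.02789793e-01]), 'dq': array([-0.00012444, -0.000362  , -0.00103913, -0.0013773 , -0.00125529,
       -0.0002415 ]), 'effort': array([-1.14974255e-04, -4.45933986e+01, -2.90890646e+01, -2.42487231e-04,
        8.86092566e-04,  3.54005397e-05]), 'ee_pos': array([ 145.55087455, -530.3998114 ,  253.31220941]), 'tcp_rot': array([-3.11346869e+00, -4.19385062e-01,  2.58315166e-05]), 'wrist_force': array([-0.47386651, -0.4775298 , -0.10947314]), 'moment': array([ 0.03621706,  0.0076193 , -0.03060445]), 'grasp_force': 0.0, 'gripper_width': 1.0035435640319776}
[[ 0.964  0.265 -0.   ]
 [ 0.265 -0.964  0.   ]
 [-0.    -0.    -1.   ]]
```

>>> step_arm(deltas="1.0 1.6 0 0 0 -0.0134 8.54;2.1 3.4 -0.3 0 0 -0.0134 8.54;2.1 3.4 -0.5 0 0 -0.0134 8.54;2.1 3.4 -0.5 0 0 -0.0134 8.54;2.1 3.4 -0.5 0 0 -0.0134 8.54;2.1 3.4 -0.5 0 0 -0.0134 8.54;2.1 3.4 -0.5 0 0 -0.0134 8.54;2.1 3.4 -0.5 0 0 -0.0134 8.54;2.1 3.4 -0.5 0 0 -0.0134 8.54;2.1 3.4 -0.5 0 0 -0.0134 8.54")

```text
t: 2.03
ee_pos: [345.2, -206.7, 210.4]
tcp_rot: [3.134, 0.208, 0.001]
wrist_force: [0.1, -0.7, -0.6]
gripper_width: 1.002
grasp_force: 0.0
```

>>> step_arm(deltas="2.1 3.4 -0.5 0 0 -0.0134 8.54;2.1 3.4 -0.5 0 0 -0.0134 8.54;2.1 3.4 -0.5 0 0 -0.0134 8.54;2.1 3.4 -0.5 0 0 -0.0134 8.54;2.1 3.4 -0.5 0 0 -0.0134 8.54;2.1 3.4 -0.5 0 0 -0.0134 8.54;2.1 3.4 -0.5 0 0 -0.0134 8.54;2.1 3.4 -0.5 0 0 -0.0134 8.54;2.1 3.4 -0.5 0 0 -0.0134 8.54;1.0 1.6 0 0 0 -0.0134 8.54")

```text
t: 2.87
ee_pos: [544.9, 117.5, 164.3]
tcp_rot: [-3.14, -0.002, -0.0]
wrist_force: [-0.3, -0.2, -0.7]
gripper_width: 0.998
grasp_force: 0.0
```

Run:
```python
from h import *
o=manip.get_obs();im=manip.get_image('wrist');T=pose(im,o);print(o['ee_pos'],manip.get_obs()['ee_pos'])
cv2.imwrite('pics/w1.png',im['pixels'])
allp,uv=cloud(im,np.ones((480,640),bool),T)
g=im['pixels'].min(2)[uv[:,1],uv[:,0]];P=onplane(im,uv,T,40)
for n,ctr,h,r in [('beaker',(562,140),102,33),('pan',(685,-8),100,50)]:
    m=(abs(allp[:,2]-h)<4)&(np.hypot(*(allp[:,:2]-ctr).T)<r+10)
    if m.sum()>20:print(n,circ(allp[m,:2],r-1.5,ctr))
w=(g>110)&(abs(allp[:,2]-40)<5);d=np.hypot(*(P[:,:2]-(560,143)).T); m=w&(abs(d-63)<12)
if m.sum()>20:print('large',circ(P[m,:2],63,(560,143)))
```

```text
[544.89885537 117.52396048 164.3455241 ] [546.03589057 118.71186961 164.7573516 ]
beaker (array([562.8, 139.5,  31.5]), 2895, np.float64(1.02))
pan (array([684.2,  -8.6,  48.5]), 1718, np.float64(0.78))
large (array([559.5, 143.5,  63. ]), 3067, np.float64(0.97))
```

View pics/w1.png

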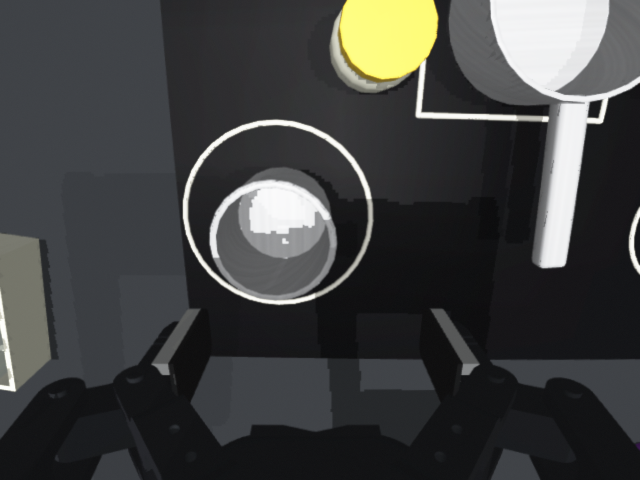

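The wrist picture shows the beaker at (272,240), inside the large ring and between the finger directions. The pan handle is at (560,185). I centre over the beaker and go down.

>>> step_arm(deltas="0.85 1.05 0 0 0 0 8.54;0.82 1.05 0 0 0 0 8.54;0 0 0 0 0 0 8.54;0 0 -0.8 0 0 0 8.54;0 0 -1.8 0 0 0 8.54;0 0 -2.2 0 0 0 8.54;0 0 -2.2 0 0 0 8.54;0 0 -1.6 0 0 0 8.54;0 0 -0.7 0 0 0 8.54;0 0 0 0 0 0 8.54")

```text
t: 3.75
ee_pos: [558.4, 133.7, 70.2]
tcp_rot: [3.141, -0.001, -0.007]
wrist_force: [0.5, 0.6, -1.1]
gripper_width: 0.997
grasp_force: 0.0
```

>>> step_arm(deltas="0.2 0.3 0 0 0 0 8.54;0.2 0.3 0 0 0 0 8.54;0 0 0 0 0 0 8.54;0 0 0 0 0 0 8.54;0 0 0 0 0 0 8.54;0 0 0 0 0 0 8.54;0 0 0 0 0 0 8.54;0 0 0 0 0 0 8.54;0 0 0 0 0 0 8.54;0 0 0 0 0 0 8.54")

```text
t: 4.58
ee_pos: [564.2, 140.6, 72.3]
tcp_rot: [3.142, -0.0, 0.0]
wrist_force: [0.7, -0.3, -0.3]
gripper_width: 1.001
grasp_force: 0.0
```

>>> step_arm(deltas="0 0 0 0 0 0 5.5;0 0 0 0 0 0 5.5;0 0 0 0 0 0 5.5;0 0 0 0 0 0 5.5;0 0 0 0 0 0 5.5;0 0 0 0 0 0 5.5;0 0 0 0 0 0 5.5;0 0 0 0 0 0 5.5;0 0 0 0 0 0 5.5;0 0 0 0 0 0 5.5", force=25)

```text
t: 5.42
ee_pos: [564.4, 140.5, 72.4]
tcp_rot: [3.142, -0.0, 0.0]
wrist_force: [0.1, -0.9, 1.8]
gripper_width: 0.752
grasp_force: 29.2
```

>>> step_arm(deltas="-0.2 -0.2 -0.05 0 0 0 5.5;-0.5 -0.6 0 0 0 0 5.5;-0.8 -0.9 0 0 0 0 5.5;-0.9 -1.0 0 0 0 0 5.5;-0.9 -1.1 0 0 0 0 5.5;-0.9 -1.2 0 0 0 0 5.5;-0.9 -1.2 0 0 0 0 5.5;-0.7 -1.2 0 0 0 0 5.5;-0.4 -1.2 0 0 0 0 5.5;-0.2 -1.2 0 0 0 0 5.5")

```text
t: 6.25
ee_pos: [499.6, 42.4, 72.4]
tcp_rot: [-3.141, 0.001, -0.001]
wrist_force: [-0.0, 4.8, 7.1]
gripper_width: 0.746
grasp_force: 29.7
```

>>> step_arm(deltas="0 -1.2 0 0 0 0 5.5;0 -1.2 0 0 0 0 5.5;0 -1.2 0 0 0 0 5.5;0 -1.2 0 0 0 0 5.5;0 -1.2 0 0 0 0 5.5;0 -1.2 0 0 0 0 5.5;0 -1.2 0 0 0 0 5.5;0 -1.2 0 0 0 0 5.5;0 -1.2 0 0 0 0 5.5;0 -1.2 0 0 0 0 5.5")

```text
t: 7.08
ee_pos: [499.7, -77.2, 72.4]
tcp_rot: [-3.14, 0.001, 0.0]
wrist_force: [-0.1, 6.0, 9.3]
gripper_width: 0.748
grasp_force: 30.1
```

>>> step_arm(deltas="0.3 -1.1 0 0 0 0 5.5;0.6 -1.1 0 0 0 0 5.5;0.8 -1.0 0 0 0 0 5.5;0.8 -1.0 0 0 0 0 5.5;0.8 -1.0 0 0 0 0 5.5;0.8 -1.0 0 0 0 0 5.5;0.7 -0.8 0 0 0 0 5.5;0.5 -0.6 0 0 0 0 5.5;0.2 -0.3 0 0 0 0 5.5;0 -0.16 0 0 0 0 5.5")

```text
t: 7.92
ee_pos: [554.4, -157.5, 72.4]
tcp_rot: [-3.14, 0.001, 0.002]
wrist_force: [-0.5, 6.9, 9.6]
gripper_width: 0.749
grasp_force: 30.2
```

>>> step_arm(deltas="0 0 0 0 0 0 5.5;0 0 0 0 0 0 8.5;0 0 0 0 0 0 8.5;0 0 0 0 0 0 8.5;0 0 0 0 0 0 8.5;0 0 0 0 0 0 8.5;0 0 0 0 0 0 8.5;0 0 0.3 0 0 0 8.5;0 0 1.0 0 0 0 8.5;0 0 1.5 0 0 0 8.5")

```text
t: 8.75
ee_pos: [554.4, -157.6, 99.4]
tcp_rot: [-3.14, 0.0, 0.004]
wrist_force: [0.6, -0.4, 0.1]
gripper_width: 0.993
grasp_force: 0.0
```

>>> step_arm(deltas="0 0 2.0 0 0 0 8.5;0 0 2.0 0 0 0 8.5;0 0 1.5 0 0 0 8.5;-0.3 1.5 0.4 0 0 0.012 8.5;-0.5 2.0 0 0 0 0.012 8.5;-0.5 2.0 0 0 0 0.012 8.5;-0.5 2.0 0 0 0 0.012 8.5;-0.5 2.0 0 0 0 0.012 8.5;-0.3 1.5 0 0 0 0 8.5;0 1.0 0 0 0 0 8.5")

```text
t: 9.58
ee_pos: [527.8, -35.4, 158.7]
tcp_rot: [-3.139, -0.097, 0.002]
wrist_force: [0.1, 0.3, 0.2]
gripper_width: 0.998
grasp_force: 0.0
```

```bash
cat > look.py <<'E'
import sys
from h import *
for c in ['scene','side']:
    im=manip.get_image(c);T=pose(im)
    allp,uv=cloud(im,np.ones((480,640),bool),T)
    for n,q,h,r in [('beaker','beaker',102,33),('pan','pan',100,50)]:
        best=None
        for rr in manip.regions_of(q,c):
            P,_=cloud(im,rr['pixels'],T); c0=np.median(P,0)
            if 450<c0[0]<750 and abs(c0[1])<230:
                m=abs(P[:,2]-h)<4
                if n=='pan': 
                    m&=(np.hypot(*(P[:,:2]-P[m,:2].max(0)*0-[np.percentile(P[:,0],98)-50,c0[1]]).T)<70)
                if m.sum()>15: print(c,n,round(rr['p'],2),circ(P[m,:2],r-1.5)); break
    for n,ctr,z in [('bottle cap',(666,-99),108),('jar',(666,86),95)]:
        b=(allp[:,2]>z)&(allp[:,2]<130)&(np.hypot(*(allp[:,:2]-ctr).T)<40);print(n,np.median(allp[b],0).round(1))
    cv2.imwrite(f'pics/{sys.argv[1]}_{c}.png',im['pixels'][100:460,120:600])
o=manip.get_obs();print(o['ee_pos'],o['tcp_rot'])
E
python3 look.py a
```

```text
scene beaker 0.59 (array([ 553. , -157.4,   31.5]), 148, np.float64(1.07))
bottle cap [ 666.4 -101.1  124.1]
jar [666.5  84.6  99.9]
side beaker 0.77 (array([ 552.7, -155.9,   31.5]), 35, np.float64(0.89))
side pan 0.87 (array([684.4,  -8.3,  48.5]), 207, np.float64(0.99))
bottle cap [664.  -97.8 122.8]
jar [665.   86.9 100. ]
[529.55385749 -38.67155624 158.82345741] [3.13985636e+00 9.31975537e-02 3.44686447e-04]
```

>>> step_arm(deltas="1.5 0.6 0 0 0 0 8.5;2.0 0.8 0 0 0 0 8.5;1.5 0.7 0 0 0 0 8.5;0.7 0.3 -0.6 0 0 0 8.5;0 0 -1.5 0 0 0 8.5;0 0 -1.8 0 0 0 8.5;0 0 -1.6 0 0 0 8.5;0 0 -1.1 0 0 0 8.5;0 0 -0.5 0 0 0 8.5;0 0 -0.3 0 0 0 8.5")

```text
t: 10.72
ee_pos: [585.7, -14.4, 83.7]
tcp_rot: [-3.14, -0.093, 0.003]
wrist_force: [-0.2, 0.9, 0.5]
gripper_width: 0.996
grasp_force: 0.0
```

>>> step_arm(deltas="0 0 0 0 0 0 8.5;0 0 0 0 0 0 5;0 0 0 0 0 0 4;0 0 0 0 0 0 3;0 0 0 0 0 0 2.5;0 0 0 0 0 0 2;0 0 0 0 0 0 1.5;0 0 0 0 0 0 1;0 0 0 0 0 0 1;0 0 0 0 0 0 1", force=45)

```text
t: 11.55
ee_pos: [586.4, -14.1, 85.2]
tcp_rot: [3.14, 0.094, 0.001]
wrist_force: [-0.9, -1.2, 5.1]
gripper_width: 0.179
grasp_force: 44.1
```

>>> step_arm(deltas="0 0 0 0 0 0 1;0 0 0 0 0 0 1;0 0 0 0 0 0 1;0 0 0 0 0 0 1;0 0 0 0 0 0 1;0 0 0 0 0 0 1;0 0 0 0 0 0 1;0 0 0 0 0 0 1;0 0 0 0 0 0 1;0 0 0 0 0 0 1")

```text
t: 12.38
ee_pos: [586.4, -14.2, 85.2]
tcp_rot: [3.14, 0.094, 0.001]
wrist_force: [-1.6, -1.2, 5.4]
gripper_width: 0.179
grasp_force: 44.2
```

>>> step_arm(deltas="-0.3 0 0 0 0 0 1;-0.8 0 0 0 0 0 1;-1.2 0 0 0 0 0 1;-1.3 0 0 0 0 0 1;-1.3 0.1 0 0 0 0 1;-1.3 0.2 0 0 0 0 1;-1.3 0.3 0 0 0 0 1;-1.2 0.5 0 0 0 0 1;-1.0 0.8 0 0 0 0 1;-0.8 1.0 0 0 0 0 1")

```text
t: 13.22
ee_pos: [481.1, 14.8, 85.1]
tcp_rot: [3.139, 0.092, 0.003]
wrist_force: [2.5, -2.9, 1.7]
gripper_width: 0.178
grasp_force: 44.4
```

>>> step_arm(deltas="-0.6 1.2 0 0 0 0 1;-0.5 1.4 0 0 0 0 1;-0.3 1.4 0 0 0 0 1;-0.2 1.4 0 0 0 0 1;-0.2 1.4 0 0 0 0 1;-0.1 1.4 0 0 0 0 1;-0.1 1.3 0 0 0 0 1;0 1.2 0 0 0 0 1;0 1.0 0 0 0 0 1;0 0.6 0 0 0 0 1")

```text
t: 14.05
ee_pos: [460.4, 138.9, 85.0]
tcp_rot: [3.139, 0.096, -0.001]
wrist_force: [0.3, -6.9, 5.4]
gripper_width: 0.181
grasp_force: 44.8
```

```bash
python3 look.py b
python3 - <<'E'
import cv2
cv2.imwrite('pics/b2.png',cv2.resize(cv2.imread('pics/b_side.png'),None,fx=1.6,fy=1.6))
E
```

```text
scene beaker 0.58 (array([ 553.2, -157.4,   31.5]), 129, np.float64(0.95))
bottle cap [ 666.9 -100.9  124.2]
jar [666.9  85.1 100. ]
side pan 0.7 (array([558.7, 146. ,  48.5]), 230, np.float64(0.95))
bottle cap [663.9 -97.2 122.7]
jar [664.8  87.2  99.7]
[460.46712482 139.38370924  85.03443939] [-3.13922000e+00 -9.54423072e-02  8.00261404e-04]
```

View pics/b2.png

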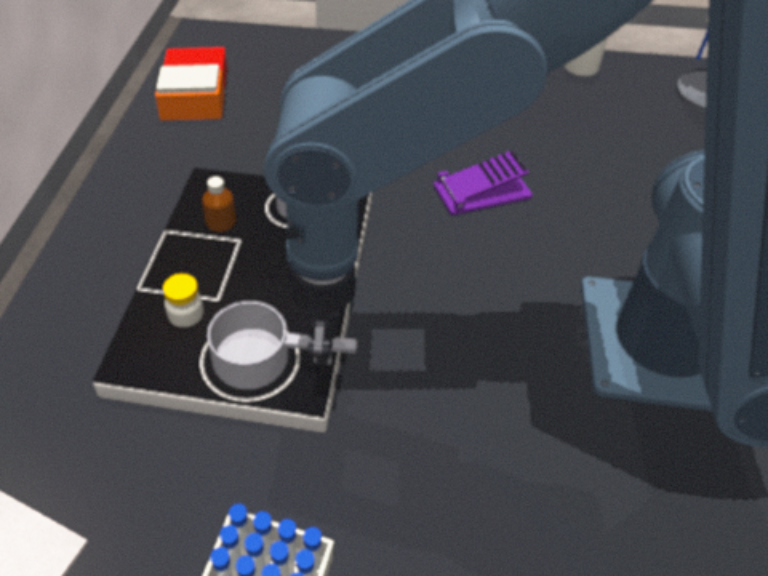

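The side picture shows the pan at (247,340), inside the large ring, with the bottle (218,205) and jar (183,300) untouched. I release it and head for the treadle.

>>> step_arm(deltas="0 0 0 0 0 0 1;0 0 0 0 0 0 3;0 0 0 0 0 0 5;0 0 0 0 0 0 6;0 0 0 0 0 0 6;0 0 0 0 0 0 6;0 0 0.4 0 0 0 6;0 0 1.2 0 0 0 6;0 0 2.0 0 0 0 6;0 0 2.0 0 0 0 6")

```text
t: 15.18
ee_pos: [460.6, 137.9, 141.1]
tcp_rot: [3.14, 0.093, -0.003]
wrist_force: [0.5, -0.1, 0.2]
gripper_width: 0.705
grasp_force: 0.0
```

>>> step_arm(deltas="0 -0.5 2.0 0 0 0 6;-0.2 -2.0 1.0 0 0 0 4;-0.4 -3.5 0 0 0 0 2;-0.4 -3.7 0 0 0 0 0;-0.4 -3.7 0 0 0 0 0;-0.4 -3.7 0 0 0 0 0;-0.4 -3.7 0 0 0 0 0;-0.4 -3.7 0 0 0 0 0;-0.4 -3.7 0 0 0 0 0;-0.4 -3.7 0 0 0 0 0")

```text
t: 16.02
ee_pos: [426.6, -182.8, 171.2]
tcp_rot: [3.14, 0.093, 0.001]
wrist_force: [0.3, 0.3, 0.2]
gripper_width: 0.001
grasp_force: 0.0
```

>>> step_arm(deltas="-0.4 -3.7 0 0 0 0 0;-0.4 -3.7 0 0 0 0 0;-0.4 -3.7 0 0 0 0 0;-0.4 -3.5 0 0 0 0 0;-0.4 -3.0 0 0 0 0 0;-0.4 -2.3 0 0 0 0 0;0 -1.0 0 0 0 0 0;0 0 0 0 0 0 0;0 0 0 0 0 0 0;0 0 0 0 0 0 0")

```text
t: 16.85
ee_pos: [403.4, -388.3, 170.7]
tcp_rot: [-3.139, -0.095, 0.001]
wrist_force: [-0.6, -0.6, -0.3]
gripper_width: -0.001
grasp_force: 0.0
```

```bash
python3 - <<'E'
from h import *
o=manip.get_obs();im=manip.get_image('wrist');T=pose(im,o);print(o['ee_pos'],o['wrist_force'],o['gripper_width'])
cv2.imwrite('pics/w2.png',im['pixels'])
for r in manip.regions_of('treadle','wrist')[:2]:
    P,uv=cloud(im,r['pixels'],T);m=(im['pixels'].max(2)[uv[:,1],uv[:,0]]<70)&(P[:,2]>22)
    P=P[m];print(r['p'],cv2.minAreaRect(P[:,:2].astype(np.float32)),P.min(0),P.max(0))
E
python3 look.py c
```

```text
[ 403.38243358 -388.30326578  170.67319802] [-0.55471634 -0.61991588 -0.34781389] -0.0006533699147624974
0.71 ((244.53273010253906, -303.4188537597656), (4.152925968170166, 21.886131286621094), 36.684226989746094) [ 238.56468971 -312.24378657   45.34009144] [ 251.8587763  -294.21897511   48.8176836 ]
0.63 ((420.482666015625, -576.6893920898438), (54.44697189331055, 58.29240798950195), 88.23722076416016) [ 390.65465741 -604.34009738   40.78796633] [ 450.42017272 -548.73272492   59.2412975 ]
scene beaker 0.95 (array([ 553.2, -157.3,   31.5]), 139, np.float64(1.14))
scene pan 0.87 (array([558.9, 145. ,  48.5]), 260, np.float64(0.9))
bottle cap [ 667.2 -100.5  124.3]
jar [666.4  84.9  99.9]
side beaker 0.72 (array([ 553.2, -156.1,   31.5]), 87, np.float64(1.1))
side pan 0.7 (array([559. , 145.8,  48.5]), 245, np.float64(0.81))
bottle cap [664.  -97.3 123.7]
jar [665.4  87.2  99.9]
[ 403.46764294 -389.56284832  170.96697444] [3.14004480e+00 9.49386215e-02 1.73118046e-04]
```

View pics/w2.png

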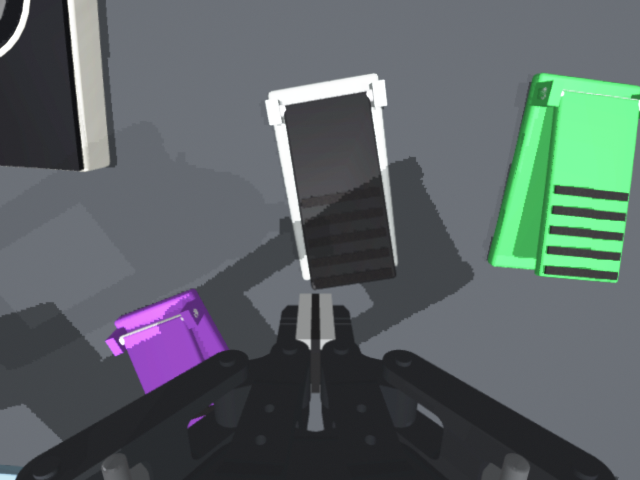

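View pics/c_scene.png

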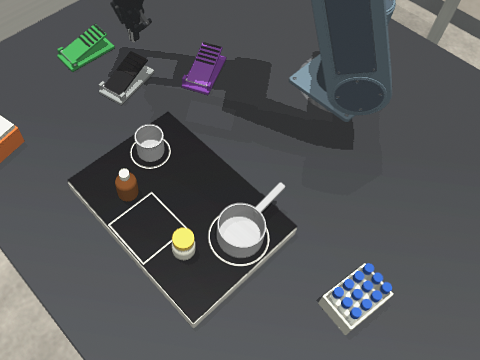

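The wrist view shows the black treadle at (335,190), with its hinge at the top and its ribbed free end at (345,280). The green (590,180) and purple (170,340) ones are decoys. The scene view shows the beaker at (148,145) and the pan at (240,232), each inside its ring.

>>> step_arm(deltas="0 -0.7 0 0 0 0 0;0 -0.9 -0.5 0 0 0 0;0 -0.4 -1.3 0 0 0 0;0 0 -1.8 0 0 0 0;0 0 -2.0 0 0 0 0;0 0 -1.8 0 0 0 0;0 0 -1.2 0 0 0 0;0 0 -0.5 0 0 0 0;0 0 0 0 0 0 0;0 0 0 0 0 0 0")

```text
t: 18.08
ee_pos: [403.3, -410.7, 79.8]
tcp_rot: [3.14, 0.093, 0.0]
wrist_force: [0.4, 0.7, 1.0]
gripper_width: 0.001
grasp_force: 0.0
```

>>> step_arm(deltas="0 0 -0.4 0 0 0 0;0 0 -0.4 0 0 0 0;0 0 -0.4 0 0 0 0;0 0 -0.4 0 0 0 0;0 0 -0.4 0 0 0 0;0 0 -0.3 0 0 0 0;0 0 -0.3 0 0 0 0;0 0 -0.2 0 0 0 0;0 0 0 0 0 0 0;0 0 0 0 0 0 0")

```text
t: 18.92
ee_pos: [402.9, -410.8, 52.2]
tcp_rot: [3.139, 0.094, -0.001]
wrist_force: [-2.4, -1.1, 5.6]
gripper_width: -0.0
grasp_force: 3.0
```

>>> step_arm(deltas="0 0 -0.15 0 0 0 0;0 0 -0.1 0 0 0 0;0 0 -0.1 0 0 0 0;0 0 0 0 0 0 0;0 0 0 0 0 0 0;0 0 0 0 0 0 0;0 0 0 0 0 0 0;0 0 0 0 0 0 0;0 0 0 0 0 0 0;0 0 0 0 0 0 0")

```text
t: 19.75
ee_pos: [402.8, -410.9, 49.7]
tcp_rot: [3.138, 0.094, -0.001]
wrist_force: [-4.7, -0.4, 13.0]
gripper_width: -0.001
grasp_force: 6.3
```

>>> step_arm(deltas="0 0 0.5 0 0 0 0;0 0 1.0 0 0 0 0;0 0 1.5 0 0 0 0;0 0 2.0 0 0 0 0;0 0 2.0 0 0 0 0;0 0 2.0 0 0 0 0;0 0 1.5 0 0 0 0;0 0 0.5 0 0 0 0;0 0 0 0 0 0 0;0 0 0 0 0 0 0")

```text
t: 20.58
ee_pos: [403.1, -409.4, 157.7]
tcp_rot: [-3.139, -0.094, 0.001]
wrist_force: [0.3, -0.1, -0.9]
gripper_width: -0.001
grasp_force: 0.0
```

```bash
python3 - <<'E'
from h import *
im=manip.get_image('side');T=pose(im);P,uv=cloud(im,np.ones((480,640),bool),T)
m=(im['pixels'].max(2)[uv[:,1],uv[:,0]]<70)&(P[:,2]>22)&(P[:,2]<66)&(abs(P[:,0]-437)<70)&(abs(P[:,1]+401)<50)
print(np.polyfit(P[m,0],P[m,2],1),m.sum())
E
python3 look.py d
```

```text
[ -0.27167038 160.69946003] 562
scene beaker 0.88 (array([ 553.2, -157.5,   31.5]), 152, np.float64(1.19))
scene pan 0.64 (array([559.1, 145. ,  48.5]), 251, np.float64(0.92))
bottle cap [ 666.9 -100.9  124.2]
jar [666.5  84.8 100. ]
side beaker 0.62 (array([ 553.1, -156. ,   31.5]), 82, np.float64(0.96))
side pan 0.91 (array([558.9, 145.8,  48.5]), 270, np.float64(0.81))
bottle cap [664.6 -96.8 123.4]
jar [665.5  86.9 100.1]
[ 403.06399996 -409.72291848  157.53840014] [-3.13895129e+00 -9.37743369e-02  1.09159507e-03]
```

```bash
python3 -c "
from cell import manip
print(manip.sign_off())"
```

```text
the job is handed in; nothing more can be done
None
```

The job is handed in at about 21 s: the beaker is in the small ring, the pan is in the large ring, the treadle was held on its stop for about half a second and has risen again, and the bottle and jar have not moved.

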